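# Pin the brake caliper and feel its pad gap with a taper gauge

## Task

Take the round-headed stop pin from the wooden gauge rack and seat it fully in the hole of the caliper bed's end block, so the floating caliper cannot run off. Then take the taper gauge with the flat rectangular grip and slide its blade straight down into the gap between the caliper's two steel plates until it drags snugly on both - a light push, never wedged hard - and finish while still gripping the gauge at that depth. Leave the flat gauge and everything else on the bench alone.

Things in the scene. Friction and masses are not known exactly. Their poses are not given: they have to be found in the camera images.
- rack: wooden gauge rack, fixed block 60 (x) x 250 (y) x 75 high mm; origin under its centre, z up. Three openings in its top in a row along y, all 65 deep: a 12 mm round hole at y = -85 with the stop pin, and 24 (x) x 11 (y) slots at y = 0 and y = +85; the taper gauge stands in one slot, the flat gauge in the other.
- stop_pin: steel stop pin, about 70 g: dark round head 20 dia x 36 high, shank 10 dia x 42 long below it with a tapered 4 mm foot. Origin at the shoulder (centre of the head's underside), z up along the head. It stands in the rack with the shoulder on the rack's top.
- stop_hole (a point): centre of the mouth of the stop hole, in the top of the steel end block (50 x 50 mm, top 70 mm above the bench) of the caliper bed. Blind vertical hole 12 mm dia, 48 deep, with a 3 mm chamfer; fully home, the pin's shoulder lies on the block's top. Axes as the bed's.
- bed: fixed dark steel bed, 100 (x) x 220 (y) x 20 high mm, carrying the end block (centred at y = -85) and the grey caliper (up to 116 mm above the bench). Origin on the bench under the caliper's middle, z up, y along the bed from end block to caliper. The caliper's stop arm (24 wide, top 90 mm above the bench) ends about 35 mm from the hole's axis.
- fixed_plate: caliper plate nearer the end block: upright, steel, 70 (x) x 12 (y) mm. Origin at the middle of the upper edge of its inner face (mouth of the gap), 110 mm above the bench; z up, y across the gap to the other plate. Both plates' tops are ridges with 45 degree faces rising 6 mm above the mouth: a V lead-in. Below the mouth the gap is parallel, 78 deep.
- moving_plate: the other, sprung plate, same size; origin at the middle of the upper edge of its inner face. The gap (between the two origins) is 3.5 to 5.5 mm, different each time; a blade pushes this plate back in +y against 10 N per mm. The whole caliper, both plates together, floats along y at a push of 0.5 N and centres itself on a blade; it starts up to 5 mm off the bed's middle.
- gauge: steel taper gauge, about 110 g: dark rectangular grip 26 (x) x 16 (y) x 52 high mm; below it a straight blade 20 wide (x), 60 long, tapering in thickness (y) from 8 mm at the grip to 2 mm at the tip. Origin at the centre of the grip's underside, z up; stands in the rack with that underside on the rack's top. Its y must lie across the gap (either way round).
- gauge_tip (a point): middle of the blade's tip, 60 mm below the gauge's origin, axes as the gauge's. Between the plates the blade touches both when the tip is 15 to 35 mm below the mouth; from there the contact force on each plate grows by about 1.1 N per mm of depth, and the downward push needed is 0.8 to 1.1 times that force. Snug is a push of roughly 5 to 11 N.
- flat_gauge: bystander, not to be used: flat gauge with a round knob 30 dia x 34 high and a plain 3 mm blade 45 long, standing in the other slot of the rack. Origin at the centre of the knob's underside.
- spray_can: bystander: spray can 60 dia x 170 high, origin under its centre
- wrench: bystander: steel wrench 160 long lying flat
- screwdriver: bystander: screwdriver 190 long lying flat
- bearing: bystander: bearing ring 48 dia x 14 high, lying between rack and caliper
- carton: bystander: closed cardboard carton 80 x 130 x 50 high
- jar: bystander: small jar 60 dia x 70 high
Mind the look-alikes: they are no part of the job. Leave any red or yellow look-alike of the gauge alone.

How it is judged:
On the way, in this order (a step that is already met when the one before it is completed fails the run):
1. the stop pin is fully home in the hole of the end block (horizontal distance between stop_pin and stop_hole below 0.004 m and z of stop_pin in the frame of stop_hole below 0.004 m and angle between stop_pin's own z axis and vertical below 0.08 rad), for 0.2 s.
2. the taper gauge's blade drags snugly between both plates (z of gauge_tip in the frame of fixed_plate between -0.0535 and -0.012 m and x of gauge_tip in the frame of fixed_plate between -0.025 and 0.025 m and angle between gauge's own z axis and vertical below 0.12 rad and angle between the y axis of gauge and the y axis of fixed_plate, either way round below 0.2 rad and contact force between gauge and moving_plate between 1.5 and 18 N and contact force between gauge and fixed_plate between 1 and 20 N), for 0.3 s.
At the end, for the whole second after the job is handed in: Fingers still grip the gauge (over 4 N), at rest, blade upright (0.12 rad), square (0.2 rad), 12 to 53.5 mm deep, pressing 1.5-18 N on the moving and 1-20 N on the fixed plate, clear of the rack. Stop pin home: shoulder within 4 mm of hole mouth, upright (0.08 rad), let go (all of step 1 and all of step 2 and contact force between the fingers and gauge above 4 N and contact force between gauge and rack below 0.3 N and linear speed of gauge below 0.01 m/s and contact force between the fingers and stop_pin below 0.1 N); the arm keeps its last pose, push and grip.
It fails at once if the gauge is wedged hard: more than 28 N between blade and a plate (contact force between gauge and moving_plate above 28 N or contact force between gauge and fixed_plate above 35 N).
It fails at once if a bystander is moved by more than 30 mm (distance of any of flat_gauge, spray_can, wrench, screwdriver, bearing, carton, jar from where it was at the start of the episode above 0.03 m).
It also fails if it takes over 72 s, if anything falls off the work surface, if the arm or the gripper's body presses on something with over 40 N, if the wrist force passes 120 N, or if a joint passes its speed limit or range.

## Robot

A 7-joint arm with a two-finger parallel gripper is mounted at the origin on the work surface. World frame = base frame: x ahead of the robot, y to its left, z up, the work surface at z = 0. Lengths are in m, angles in rad, forces in N, time in s.
With the tool pointing down it reaches from about 0.425 to 0.95 m from the base axis. Payload 4.7 kg.
Tool frame: the origin (TCP) lies at the very end of the fingers, on their centre line; the grasp point (between the pads) lies 19 mm behind it; z points along the fingers, y is the line along which they close (so a half turn about z gives the same grasp; the last joint's range is limited). The gripper opens to 87 mm and grips with 3 to 60 N. Pads are 19 mm wide; open, the fingers measure 117 mm over their backs; the gripper's body (75 mm by 190 mm) begins 51 mm behind the grasp point.
Start: joints at [-1.165, 0.469, -0.049, 1.532, 0.024, 1.141, -0.082], TCP at [0.284, 0.612, 0.223] pointing down, gripper open.
Joint ranges: [-2.59, 2.59], [-0.33, 1.99], [-1.39, 1.29], [0.1, 2.45], [-1.04, 4.18], [0.21, 1.99], [-2.66, 2.66]. Speed limits (rad/s): [2.57, 2.57, 3.14, 3.14, 3.14, 3.14, 3.14].

## Interface

Orientations are given as a unit quaternion [x, y, z, w].
In Python, from rig import r gives the robot as it stands. The module is installed in compiled form; this text tells all that it offers.
- The arm moves only by the tool step_arm, never from a script. Its argument "increments" is one flat list of numbers, 7 for each row, row after row: the opening, from 0 (shut) to 1 (fully open), then the shift along the world's x, y, z in cm, then the turn, a rotation vector about the world's x, y, z in degrees. In form: [jaw, tx, ty, tz, ax, ay, az, jaw, tx, ty, tz, ax, ay, az, ...]. A call has 1 to 12 rows; each row shifts and turns the commanded pose from where the row before left it; what a row does not reach is not made up. A row lasts 1/10 s, in which the tool goes at most 50 mm and 8.59 degrees, less where a joint would pass 70% of its speed; a pose out of reach is approached as far as the arm can. A call with a gripper value outside its range is refused whole. The fingers move at their own pace and stop on an object; "newtons" is the grip in N (left out, the last holds). Time passes only in rows, so rows that do not move let the fingers close. It gives the time, the measured TCP pose, the force, the opening and the grip force at its end, in the units of the state.
- r.state(): the state, without advancing time (a new reading comes with each control period).
- r.camera(name): name is "scene" or "top" or "wrist"; returns a dict with "frame" (384x512x3 uint8, red, green, blue), "fx", "fy", "cx", "cy" (pixels), "eye" and "orientation" of the camera in the world. Camera axes: x right, y down, z forward; pixel columns grow to the right and rows downward; lengths in m; the calibration is good to about 2 mm. The wrist camera is an equidistant fisheye: a pixel r from the principal point sees the ray r / f radians off the axis. A picture is of the moment at which its call begins. There is no depth.
- r.job_done(): hands the job in; it is judged then, once.
The state is a dict: "time": time; "qpos": joint angles; "joint_velocities": joint speeds; "joint_efforts": joint torques, N m; "tcp_pos": TCP position; "tcp_rot": TCP orientation; "force": force on the tool from outside, world axes, zero at the start; "moment": the same for the moment, N m; "opening": finger opening in m; "gripper_force": force on a finger pad.
Only numpy, scipy, OpenCV 4.12 (cv2) and the standard library are available. Lean on these libraries where they do the work, as an engineer would, in place of code of your own. Each camera call takes 0.05 s, during which the arm holds its last target. There are 200 camera calls.

## Working session

There is one attempt and no reset: what is moved stays moved. The work goes in short steps, Python scripts to look and compute and a tool call to move; the robot and the scene stay as the last step left them, time stands still between calls to the robot, and variables do not carry over. Pictures are saved under pics/ and viewed, at most 10 in all, crops included, and the job is handed in when it is done.

Besides the shell and the picture viewer there is one more tool, called in YAML: its name, and indented under it one key for each argument. step_arm: Moves the arm, as the interface text tells. Its arguments: {"type":"object","properties":{"increments":{"type":"array"},"newtons":{"type":"number"}},"required":["increments"]}

```bash
mkdir -p pics; python3 - <<'E'
from rig import r
import cv2,numpy as np,pickle
d={n:r.camera(n) for n in("scene","top","wrist")}
pickle.dump(d,open("c0.pkl","wb"))
for n in d:
    c=d[n]; cv2.imwrite(f"pics/{n}0.png",cv2.resize(c["frame"][...,::-1],(800,600),interpolation=cv2.INTER_CUBIC)); print(n,c["fx"],c["fy"],c["cx"],c["cy"],c["eye"],c["orientation"])
print(r.state())
E
```

```text
scene 433.7042346824566 433.7042346824566 251.43146314731817 188.07886037028175 [ 1.25309244 -0.78334281  0.88221266] [ 0.84093629  0.31459096 -0.15702571 -0.41134123]
top 493.6490575232998 493.6490575232998 248.21453986643164 184.29510039123346 [4.06506660e-01 1.45990997e-03 1.68072993e+00] [ 0.71601713 -0.69627926  0.04083529 -0.02910566]
wrist 297.3186396354542 297.3186396354542 253.12460407386376 190.78104729546678 [0.22008201 0.64246163 0.3824969 ] [0.83560165 0.53340106 0.06997493 0.1111607 ]
{'time': 0.15, 'qpos': array([-1.16490437,  0.46923467, -0.04857778,  1.53340199,  0.02411516,
        1.14104531, -0.08232908]), 'joint_velocities': array([ 6.80434369e-04, -3.74175939e-03, -9.16760692e-05, -3.15254017e-03,
       -6.43746270e-04,  1.35038427e-03,  8.71635523e-04]), 'joint_efforts': array([ 1.07651784e-03, -5.08429635e+01, -8.05045268e-02, -2.36419916e+01,
       -6.13024668e-02,  3.55898927e-02,  1.06731832e-04]), 'tcp_pos': array([0.28412722, 0.61177635, 0.22176241]), 'tcp_rot': array([ 2.15693839e-01,  9.76460753e-01, -7.40782971e-04, -1.27576216e-04]), 'force': array([-0.41899016,  0.15199606,  0.11122146]), 'moment': array([-0.00192254, -0.00386135,  0.02061204]), 'gripper_force': 0.0, 'opening': 0.08692708864315787}
```

View pics/scene0.png

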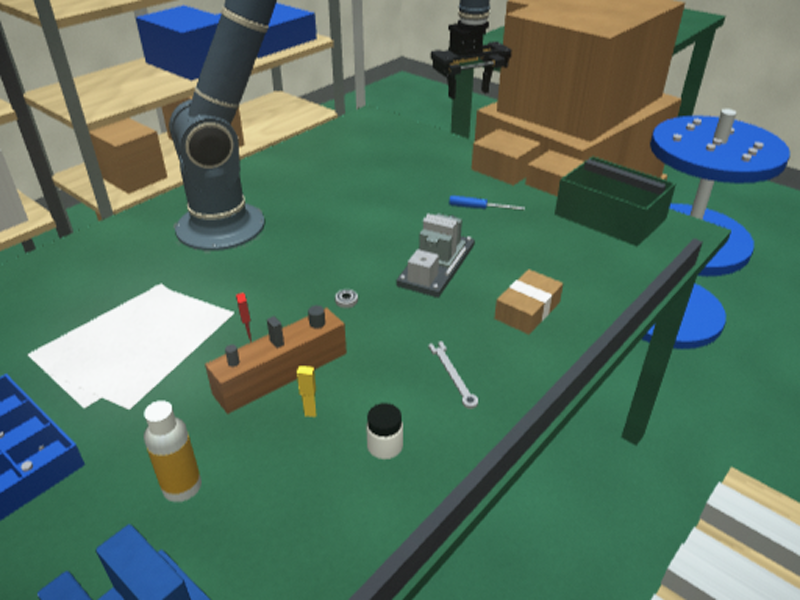

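View pics/top0.png

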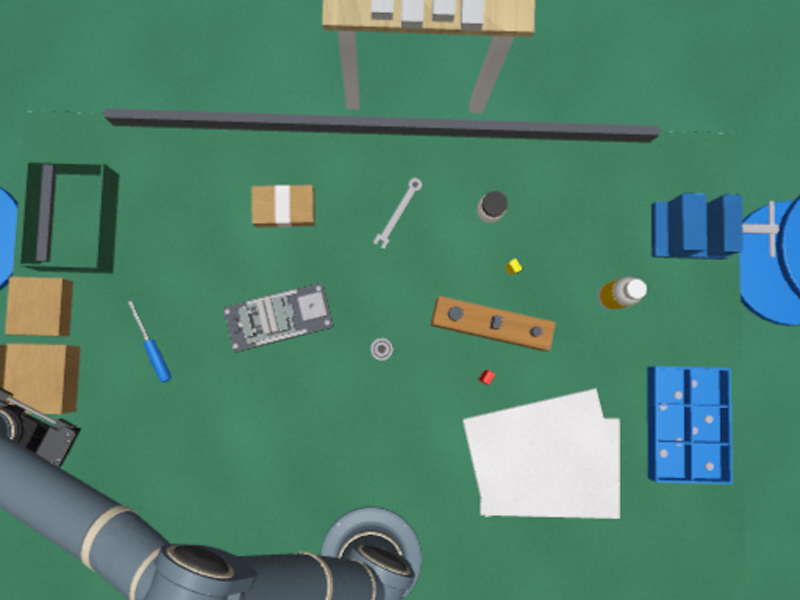

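The scene picture shows the rack at (275,355), with the small round head at (232,355), the rectangular grip at (275,330) and the larger knob at (316,317). The red look-alike is at (243,300) and the yellow one at (307,390). The caliper bed is at (437,250). In the top picture:

- **Pin candidates:** small round head (536,332); flat gauge's larger knob (455,313). I choose the small one, at the rack's y=-85 end.
- **Gauge candidates:** dark rectangular grip in the middle slot (496,322); red (487,377); yellow (515,266). I choose the dark one.

Next is a close crop to check this.

```bash
cat > h.py <<'E'
import numpy as np,cv2
from scipy.spatial.transform import Rotation as R
def ray(c,uv):
    u,v=uv; x=(u-c["cx"])/c["fx"]; y=(v-c["cy"])/c["fy"]
    if c.get("fish"):
        th=np.hypot(x,y); s=np.sin(th)/max(th,1e-9); d=np.array([x*s,y*s,np.cos(th)])
    else: d=np.array([x,y,1.])
    return R.from_quat(c["orientation"]).apply(d)
def onz(c,uv,z):
    d=ray(c,uv); e=np.array(c["eye"]); return e+d*(z-e[2])/d[2]
def proj(c,p):
    d=R.from_quat(c["orientation"]).inv().apply(np.array(p)-c["eye"])
    if c.get("fish"):
        th=np.arctan2(np.hypot(d[0],d[1]),d[2]); k=th/np.hypot(d[0],d[1]); x,y=d[0]*k,d[1]*k
    else: x,y=d[0]/d[2],d[1]/d[2]
    return np.array([c["cx"]+c["fx"]*x,c["cy"]+c["fy"]*y])
E
python3 - <<'E'
import pickle; from h import *
d=pickle.load(open("c0.pkl","rb")); c=d["top"]; f=c["frame"]
a=cv2.resize(f[180:232,270:362,::-1],None,fx=8,fy=8,interpolation=cv2.INTER_CUBIC)[:,:400*2]
b=cv2.resize(f[176:230,138:218,::-1],None,fx=8,fy=8,interpolation=cv2.INTER_CUBIC)
s=cv2.copyMakeBorder
im=np.zeros((a.shape[0]+b.shape[0],800,3),np.uint8); im[:a.shape[0],:a.shape[1]]=a; im[a.shape[0]:,:b.shape[1]]=b
im=cv2.resize(im,None,fx=.7,fy=.7);cv2.imwrite("pics/crop.png",im)
g=lambda u,v,z:np.round(onz(c,(u*.64,v*.64),z),4)
for n,u,v,z in [("pin",536,332,.111),("gauge",496,322,.127),("flat",455,313,.109),("block",313,306,.07),("calip",268,316,.11),("bear",381,349,.014),("yel",515,266,.1),("red",487,377,.1)]: print(n,g(u,v,z))
h=cv2.cvtColor(f,cv2.COLOR_RGB2HSV)
m=((h[...,0]<18)&(h[...,1]>100)&(h[...,2]>50)).astype(np.uint8); m[:170]=0;m[235:]=0;m[:,:270]=0;m[:,365:]=0
k=max(cv2.findContours(m,0,2)[0],key=cv2.contourArea); print(cv2.minAreaRect(k), [g(*(p/.64),.075) for p in cv2.boxPoints(cv2.minAreaRect(k))])
E
```

```text
pin [ 0.4811 -0.3273  0.111 ]
gauge [ 0.4983 -0.2426  0.127 ]
flat [ 0.5154 -0.1612  0.109 ]
block [0.5244 0.1322 0.07  ]
calip [0.4985 0.2196 0.11  ]
bear [ 0.4398 -0.0128  0.014 ]
yel [ 0.6171 -0.2848  0.1   ]
red [ 0.3871 -0.23    0.1   ]
((315.26678466796875, 206.81832885742188), (77.02838134765625, 18.470447540283203), 12.724355697631836) [array([ 0.4935, -0.1145,  0.075 ]), array([ 0.5527, -0.1265,  0.075 ]), array([ 0.5041, -0.3734,  0.075 ]), array([ 0.4451, -0.3605,  0.075 ])]
```

View pics/crop.png

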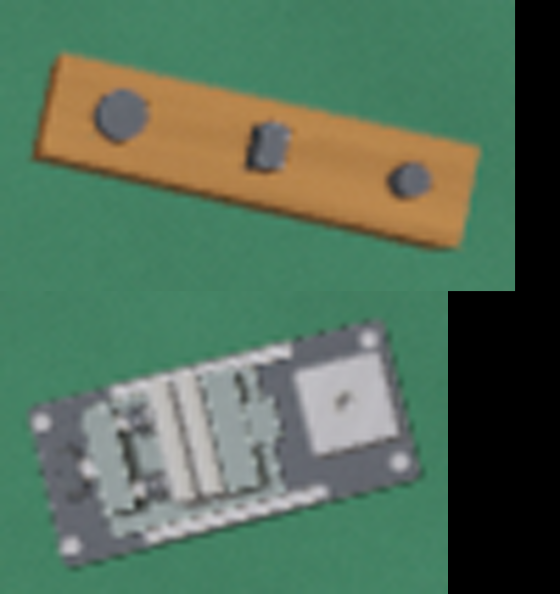

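The crop shows, within the rack, the small round pin head at right (411,180), the rectangular gauge grip in the middle (268,146) and the big knob at left (121,115). Below it are the caliper with its gap at about (185,440) and the hole at (345,400). This confirms the choice. I'll move over the end block for a wrist view.

step_arm:
  increments: [0.6,2,-4,0.7,0,0,-4,0.6,2,-4,0.7,0,0,-4,0.6,2,-4,0.7,0,0,-4,0.6,2,-4,0.7,0,0,-4,0.6,2,-4,0.7,0,0,-4,0.6,2,-4,0.7,0,0,-4,0.6,2,-4,0.7,0,0,-4,0.6,2,-4,0.7,0,0,-4,0.6,2,-4,0.7,0,0,-4,0.6,2,-4,0.7,0,0,-4,0.6,2,-4,0.7,0,0,-4,0.6,2,-4,0.7,0,0,-4]

```text
time: 1.35
tcp_pos: [0.5246, 0.1305, 0.3068]
tcp_rot: [0.595, 0.803, 0.0, -0.0]
force: [1.8, 0.1, -0.1]
opening: 0.052
gripper_force: 0.0
```

step_arm:
  increments: [0.6,0,0,0,0,0,0,0.6,0,0,0,0,0,0,0.6,0,0,0,0,0,0]

```text
time: 1.65
tcp_pos: [0.5236, 0.1335, 0.3061]
tcp_rot: [0.593, 0.805, -0.0, -0.001]
force: [-0.8, 0.1, -0.2]
opening: 0.0526
gripper_force: 0.0
```

```bash
python3 - <<'E'
from rig import r
from h import *
import pickle
c=r.camera("wrist"); c["fish"]=1; pickle.dump(c,open("w1.pkl","wb"))
im=cv2.resize(c["frame"][...,::-1],(800,600),interpolation=cv2.INTER_CUBIC);cv2.imwrite("pics/w1.png",im)
s=r.state();print(s["tcp_pos"],s["tcp_rot"],c["eye"],proj(c,[.5244,.1322,.07])/.64,proj(c,[.4985,.2196,.11])/.64)
E
```

```text
[0.52348317 0.13384299 0.3060867 ] [ 5.92971394e-01  8.05223326e-01 -2.06885920e-04 -5.27212013e-04] [0.50307394 0.20192791 0.4670437 ] [395.65910798 260.45223674] [397.12709458 152.37371217]
```

View pics/w1.png

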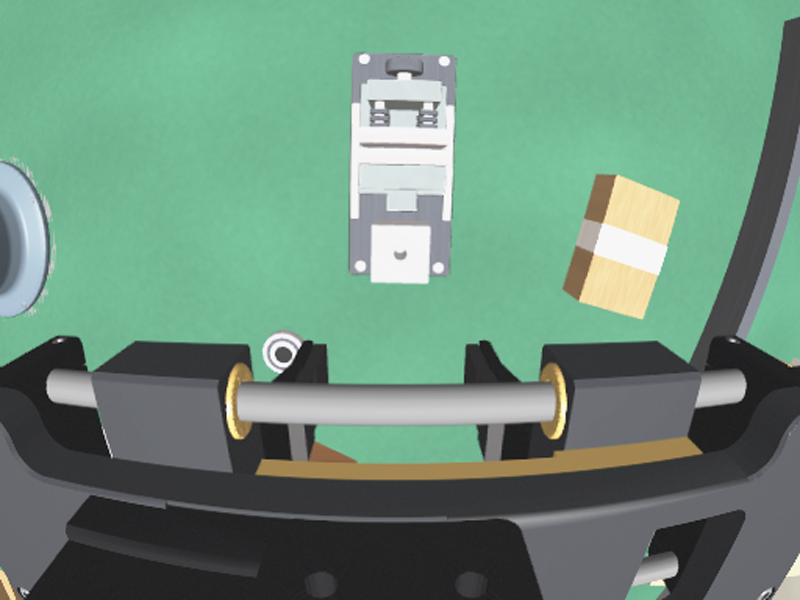

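The wrist picture shows the hole at about (400,254), the gap line at about (403,147), and the bed screws at (363,59), (444,62), (360,266) and (438,268). I'll measure these.

```bash
python3 - <<'E'
from h import *
import pickle
c=pickle.load(open("w1.pkl","rb")); g=cv2.cvtColor(c["frame"],cv2.COLOR_RGB2GRAY)
roi=g[155:171,248:264]; print(roi[::1,::1])
ys,xs=np.nonzero(roi<170); hu=(xs.mean()+248,ys.mean()+155); print(hu,np.array(hu)/.64,onz(c,hu,.07))
o=lambda u,v,z:onz(c,(u*.64,v*.64),z)[:2]
S=[o(363,59,.02),o(444,62,.02),o(360,266,.02),o(438,268,.02)]; print(S,np.mean(S,0))
d=(S[0]+S[1]-S[2]-S[3])/2; print("len",np.hypot(*d),"yaw",np.degrees(np.arctan2(-d[0],d[1])))
print("gap",o(403,147,.11)); B=[o(372,222,.07),o(431,225,.07)]; print(B)
t=pickle.load(open("c0.pkl","rb"))["top"];print("top-cam screws",[onz(t,(138+u/.7/8,176+(v-291)/.7/8),.02)[:2] for u,v in[(41,423),(369,339),(70,546),(400,462)]],"hole",onz(t,(138+345/5.6,176+(401-291)/5.6),.07),"gap",onz(t,(138+187/5.6,176+(440-291)/5.6),.11))
E
```

```text
[[245 245 245 245 245 246 246 246 245 245 245 245 245 245 245 245]
 [245 245 245 245 245 245 245 245 245 245 244 244 245 245 245 245]
 [244 245 245 245 245 244 244 244 244 244 245 244 244 245 245 245]
 [245 244 244 245 245 244 244 245 244 244 244 245 245 245 245 245]
 [245 245 244 244 243 243 245 245 245 245 241 240 245 245 245 245]
 [245 245 245 243 230 224 243 245 245 243 220 205 240 245 245 245]
 [245 245 245 240 193 171 209 222 224 206 164 150 223 245 245 246]
 [245 245 245 238 171 151 152 158 159 148 142 135 215 245 245 246]
 [245 245 245 239 188 151 152 152 151 147 141 147 221 245 245 245]
 [245 245 245 243 225 150 153 151 150 148 142 181 237 245 245 245]
 [245 245 245 245 241 203 151 152 151 147 165 222 243 245 245 245]
 [246 245 245 245 244 242 232 216 202 220 239 243 244 244 245 245]
 [245 246 245 245 245 245 244 243 241 243 245 245 245 244 244 245]
 [245 245 245 246 245 245 245 245 245 245 245 245 245 245 245 244]
 [245 245 245 245 246 245 245 245 245 245 245 245 245 245 245 245]
 [246 245 245 245 245 246 246 245 245 245 245 245 245 245 245 245]]
(np.float64(256.0740740740741), np.float64(163.1851851851852)) [400.11574074 254.97685185] [0.52665615 0.13795503 0.07      ]
[array([0.43888702, 0.3029533 ]), array([0.51337959, 0.32328018]), array([0.49526687, 0.10782491]), array([0.56905892, 0.12864052])] [0.5041481  0.21567473]
len 0.20277844372961948 yaw 16.040060930576413
gap [0.50151441 0.22488174]
[array([0.495114  , 0.15829244]), array([0.54414356, 0.17085141])]
top-cam screws [array([0.51026462, 0.32017503]), array([0.56651289, 0.12566037]), array([0.43723381, 0.29942823]), array([0.49290596, 0.10442441])] hole [0.5249792  0.13458852 0.07      ] gap [0.49732174 0.21993416 0.11      ]
```

step_arm:
  increments: [0.6,-0.4,-4.6,0,0,0,-2.8,0.6,-0.4,-4.6,0,0,0,-2.8,0.6,-0.4,-4.6,-1,0,0,-2.8,0.6,-0.4,-4.6,-1,0,0,-2.8,0.6,-0.4,-4.6,-1,0,0,-2.8,0.6,-0.4,-4.6,-1,0,0,-2.8,0.6,-0.4,-4.6,-1,0,0,-2.8,0.6,-0.4,-4.6,-1,0,0,-2.8,0.6,-0.4,-4.6,-1,0,0,-2.8,0.6,-0.4,-4.6,-1,0,0,-2.8,0.6,0,0,0,0,0,0,0.6,0,0,0,0,0,0]

```text
time: 2.9
tcp_pos: [0.4843, -0.3272, 0.2258]
tcp_rot: [0.771, 0.637, -0.0, -0.001]
force: [0.2, 0.5, -0.0]
opening: 0.0522
gripper_force: 0.0
```

```bash
python3 - <<'E'
from rig import r
from h import *
import pickle
c=r.camera("wrist"); c["fish"]=1; pickle.dump(c,open("w2.pkl","wb"))
im=cv2.resize(c["frame"][...,::-1],(800,600),interpolation=cv2.INTER_CUBIC);cv2.imwrite("pics/w2.png",im)
s=r.state();print(s["tcp_pos"],s["tcp_rot"],c["eye"]);
for p in([.4815,-.327,.111],[.499,-.243,.127],[.515,-.161,.109]): print(proj(c,p)/.64)
E
```

```text
[ 0.48505276 -0.3259694   0.22603244] [ 7.70307280e-01  6.37672384e-01  2.45029225e-04 -7.51749011e-04] [ 0.49836945 -0.25703472  0.38670475]
[390.85044724 294.52748262]
[392.62307368 151.18938034]
[393.23327792  19.25408495]
```

View pics/w2.png

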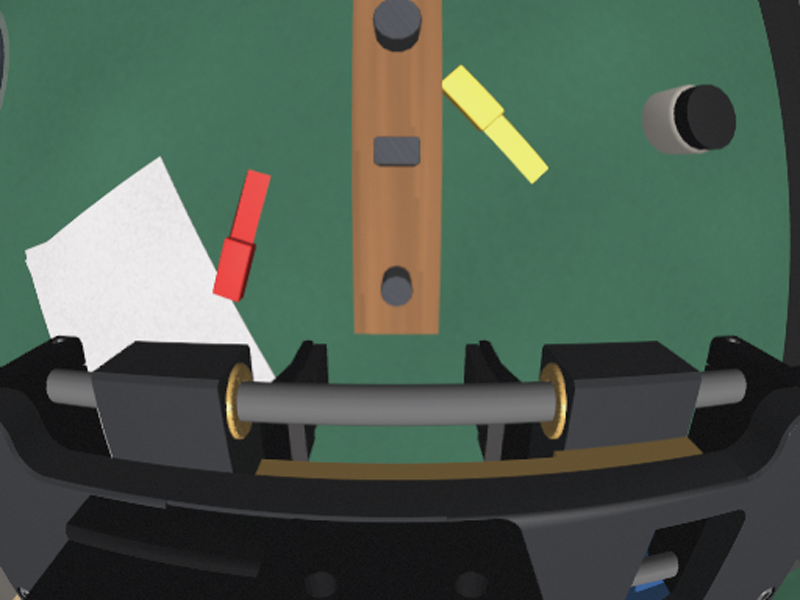

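The wrist picture shows the pin head's top at (397,289), the gauge grip's top at (397,150) and the knob at (397,20). The rack edges are upright in the image, so the yaw fits.

```bash
python3 - <<'E'
from h import *
import pickle
c=pickle.load(open("w2.pkl","rb"))
o=lambda u,v,z:onz(c,(u*.64,v*.64),z)[:2]
p,g,k=o(397,289.5,.111),o(397,150,.127),o(397,20,.109); print(p,g,k,k-p)
print([o(u,v,.075) for u,v in[(355,333),(438,333),(354,100),(441,100)]])
y=(k-p)/np.hypot(*(k-p)); print(np.hypot(*(k-p)),np.degrees(np.arctan2(-y[0],y[1])), 2*np.degrees(np.arctan2(.637672,.770307))-90)
E
```

```text
[ 0.48580251 -0.32459098] [ 0.50149211 -0.24280188] [ 0.51710975 -0.16191829] [0.03130724 0.16267269]
[array([ 0.44877088, -0.35910278]), array([ 0.50684246, -0.37025905]), array([ 0.48068669, -0.20084305]), array([ 0.53721021, -0.21167525])]
0.16565792592955894 -10.893689833408152 -10.763037400471049
```

step_arm:
  increments: [0.6,0,0,-3,0,0,0,0.6,0,0,-3,0,0,0,0.6,0,0,-3,0,0,0,0.6,0,0,-2,0,0,0,0.6,0,0,-2,0,0,0,0.6,0,0,-1,0,0,0,0.6,0,0,-0.4,0,0,0,0.6,0,0,0,0,0,0,0.6,0,0,0,0,0,0]

```text
time: 3.85
tcp_pos: [0.4851, -0.3277, 0.0836]
tcp_rot: [0.771, 0.637, 0.0, 0.001]
force: [-0.9, -0.7, -0.3]
opening: 0.052
gripper_force: 0.0
```

step_arm:
  increments: [0.35,0,0,0,0,0,0,0.35,0,0,0,0,0,0,0.35,0,0,0,0,0,0]
  newtons: 20

```text
time: 4.15
tcp_pos: [0.4845, -0.3279, 0.083]
tcp_rot: [0.771, 0.637, 0.0, 0.0]
force: [0.3, -0.1, 0.4]
opening: 0.0362
gripper_force: 0.0
```

step_arm:
  increments: [0.1,0,0,-0.2,0,0,0,0.1,0,0,0,0,0,0,0.1,0,0,0,0,0,0,0.1,0,0,0,0,0,0,0.1,0,0,0,0,0,0]
  newtons: 20

```text
time: 4.65
tcp_pos: [0.4842, -0.3277, 0.0805]
tcp_rot: [0.771, 0.637, -0.0, -0.0]
force: [-0.0, -0.2, -0.8]
opening: 0.0192
gripper_force: 20.0
```

step_arm:
  increments: [0.1,0,0,2,0,0,0,0.1,0,0,4,0,0,0,0.1,0,0,4,0,0,0,0.1,0,0,4,0,0,0,0.1,0,0,0,0,0,0]

```text
time: 5.15
tcp_pos: [0.4868, -0.3303, 0.2263]
tcp_rot: [0.771, 0.637, 0.002, 0.005]
force: [-0.3, -0.3, 0.3]
opening: 0.0195
gripper_force: 20.0
```

step_arm:
  increments: [0.1,0.4,4,0,0,0,2.7,0.1,0.4,4.6,0,0,0,2.7,0.1,0.4,4.6,0,0,0,2.7,0.1,0.4,4.6,0,0,0,2.7,0.1,0.4,4.6,0,0,0,2.7,0.1,0.4,4.6,0,0,0,2.7,0.1,0.4,4.6,0,0,0,2.7,0.1,0.4,4.6,0,0,0,2.7,0.1,0.4,4.6,0,0,0,2.7,0.1,0.6,5,-1,0,0,2.7,0.1,0,0,-2,0,0,0,0.1,0,0,-2,0,0,0]

```text
time: 6.35
tcp_pos: [0.5256, 0.1312, 0.1695]
tcp_rot: [0.599, 0.8, -0.0, -0.0]
force: [0.8, -1.0, -1.5]
opening: 0.0196
gripper_force: 20.0
```

step_arm:
  increments: [0.1,0,0,-1.5,0,0,0,0.1,0,0,-0.5,0,0,0,0.1,0,0,0,0,0,0,0.1,0,0,0,0,0,0]

```text
time: 6.75
tcp_pos: [0.5265, 0.1288, 0.1513]
tcp_rot: [0.601, 0.799, 0.0, 0.0]
force: [-0.8, 0.6, 0.1]
opening: 0.0193
gripper_force: 20.0
```

```bash
python3 - <<'E'
from rig import r
from h import *
import pickle
d={n:r.camera(n) for n in("scene","wrist","top")}; d["wrist"]["fish"]=1; pickle.dump(d,open("c2.pkl","wb"))
s=d["scene"]["frame"][...,::-1]; w=d["wrist"]["frame"][...,::-1]
a=cv2.resize(s[120:195,250:325],(590,590),interpolation=cv2.INTER_CUBIC)
cv2.imwrite("pics/c2.png",a);print({k:r.state()[k] for k in("tcp_pos","tcp_rot","opening","gripper_force")})
E
```

```text
{'tcp_pos': array([0.52667693, 0.12897339, 0.15166457]), 'tcp_rot': array([6.01286747e-01, 7.99032837e-01, 7.82994918e-04, 4.00590284e-04]), 'opening': 0.0196101489251703, 'gripper_force': 19.99782683327794}
```

View pics/c2.png

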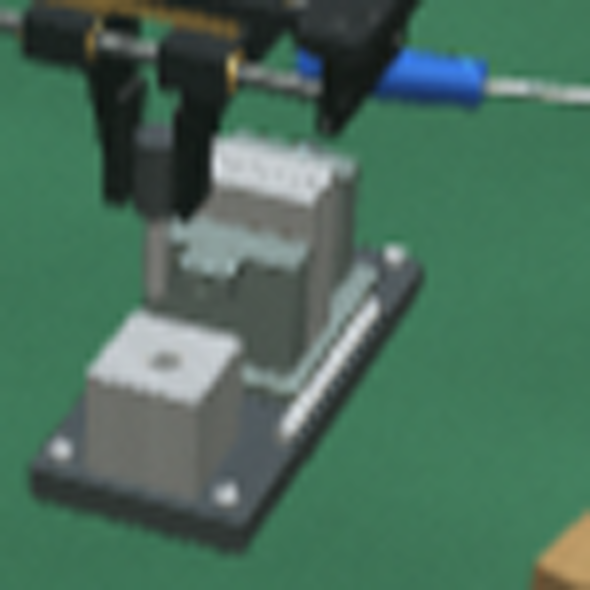

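The crop shows the pin gripped upright, with its foot at about (156,297) and the hole at about (166,361). I'll compare both in the same camera.

```bash
python3 - <<'E'
from h import *
import pickle
d=pickle.load(open("c2.pkl","rb")); c=d["scene"]; k=75/590
f=lambda u,v:(250+u*k-.44,120+v*k-.44)
g=cv2.cvtColor(c["frame"],cv2.COLOR_RGB2GRAY)
print(g[150:161,264:276]); print(g[162:170,266:276])
for u,v in[(156,297),(156,293),(156,301)]: print("foot",onz(c,f(u,v),.104))
print("shoulder",onz(c,f(155,213),.146),"hole",onz(c,f(166,361),.07))
print("block corners",[onz(c,f(u,v),.07)[:2] for u,v in[(135,311),(243,343),(197,403),(90,373)]])
w=d["wrist"]; print("TCP in wrist",proj(w,[.5267,.129,.15]))
E
```

```text
[[ 98  99  98  99  97 115 113 112 132 132 147 149]
 [ 99 100  99  99  96 115 112  91  78  96 144 148]
 [ 99  99 100  99  95 114 112  88  89 132 152 152]
 [100 100 100  99  96 115 112  86  80 141 139 147]
 [ 99 100  99 100  97 116 112  85  71  94 105 120]
 [ 99  99  98  98  98 116 111  82  77  82  85  84]
 [100  98  98  98  98 117 112  81  78  79  84  92]
 [100  99  98  98  91 108  99  85  81  80  84  94]
 [ 99  98  98  98  82  89  84  82  83  82  83  82]
 [ 98  99 111 137 123  95  85  83  82  84  83  82]
 [ 98 102 162 185 182 157 143 125 111  95  82  83]]
[[196 196 196 199 199 197 198 201 202 186]
 [197 196 196 196 199 200 198 198 200 202]
 [198 197 196 195 182 184 192 197 198 200]
 [201 198 192 169 138 141 159 193 197 197]
 [202 200 191 160 142 143 160 192 200 199]
 [199 202 201 199 186 186 195 195 197 201]
 [175 190 193 202 199 197 196 196 196 198]
 [123 153 155 179 178 191 197 196 195 185]]
foot [0.52567124 0.13019188 0.104     ]
foot [0.52380058 0.1324778  0.104     ]
foot [0.52753569 0.12791357 0.104     ]
shoulder [0.52617849 0.12760812 0.146     ] hole [0.52742362 0.13570275 0.07      ]
block corners [array([0.4939046, 0.1559905]), array([0.54354525, 0.16704426]), array([0.55608117, 0.12061472]), array([0.50905152, 0.10837888])]
TCP in wrist [252.30933228 235.63267962]
```

step_arm:
  increments: [0.1,0,0.5,-1,0,0,0,0.1,0,0,-1,0,0,0,0.1,0,0,-0.8,0,0,0,0.1,0,0,0,0,0,0,0.1,0,0,0,0,0,0]

```text
time: 7.4
tcp_pos: [0.526, 0.1337, 0.1224]
tcp_rot: [0.601, 0.799, -0.0, -0.0]
force: [0.0, 0.0, -0.9]
opening: 0.0193
gripper_force: 20.0
```

step_arm:
  increments: [0.1,0,0,-0.3,0,0,0,0.1,0,0,-0.3,0,0,0,0.1,0,0,-0.3,0,0,0,0.1,0,0,-0.3,0,0,0]

```text
time: 7.8
tcp_pos: [0.5264, 0.135, 0.1112]
tcp_rot: [0.601, 0.799, 0.001, -0.0]
force: [-0.2, 3.3, 1.1]
opening: 0.0195
gripper_force: 20.0
```

step_arm:
  increments: [0.1,0,0.15,-0.4,0,0,0,0.1,0,0,-0.4,0,0,0,0.1,0,0,-0.4,0,0,0,0.1,0,0,0,0,0,0]

```text
time: 8.2
tcp_pos: [0.5258, 0.1356, 0.0981]
tcp_rot: [0.601, 0.799, -0.0, -0.0]
force: [0.3, 2.7, -1.9]
opening: 0.0194
gripper_force: 20.0
```

In the hole (foot about 19 mm deep). I'll keep going.

step_arm:
  increments: [0.1,0,0.1,-0.4,0,0,0,0.1,0,0,-0.4,0,0,0,0.1,0,0,-0.4,0,0,0,0.1,0,0,-0.4,0,0,0,0.1,0,0,-0.3,0,0,0,0.1,0,0,-0.2,0,0,0,0.1,0,0,-0.2,0,0,0,0.1,0,0,0,0,0,0]

```text
time: 9.0
tcp_pos: [0.526, 0.1362, 0.0756]
tcp_rot: [0.601, 0.799, -0.0, -0.0]
force: [-0.4, 0.1, -0.6]
opening: 0.0194
gripper_force: 20.0
```

step_arm:
  increments: [0.1,0,0,-0.2,0,0,0,0.1,0,0,0,0,0,0]

```text
time: 9.2
tcp_pos: [0.5263, 0.1363, 0.0753]
tcp_rot: [0.601, 0.799, 0.0, -0.0]
force: [-2.9, 0.5, 11.0]
opening: 0.0196
gripper_force: 20.0
```

step_arm:
  increments: [0.5,0,0,0,0,0,0,0.5,0,0,0,0,0,0,0.5,0,0,0,0,0,0,0.5,0,0,3,0,0,0,0.5,0,0,5,0,0,0,0.5,0,0,5,0,0,0,0.5,0,0,2,0,0,0,0.5,0,0,0,0,0,0]

```text
time: 10.0
tcp_pos: [0.5284, 0.1368, 0.2274]
tcp_rot: [0.601, 0.799, 0.003, 0.002]
force: [0.3, -0.2, 0.9]
opening: 0.0436
gripper_force: 0.0
```

```bash
python3 - <<'E'
from rig import r
from h import *
import pickle
c=r.camera("scene");w=r.camera("wrist"); w["fish"]=1; pickle.dump((c,w),open("c3.pkl","wb"))
a=cv2.resize(c["frame"][120:195,250:325,::-1],(400,400),interpolation=cv2.INTER_CUBIC)
b=cv2.resize(w["frame"][20:220,150:350,::-1],(400,400),interpolation=cv2.INTER_CUBIC)
cv2.imwrite("pics/c3.png",np.hstack([a,b]));print(r.state()["tcp_pos"],r.state()["tcp_rot"])
E
```

```text
[0.52575884 0.13636577 0.22339605] [ 6.01137054e-01  7.99145926e-01 -9.77739955e-05 -1.47562962e-04]
```

View pics/c3.png

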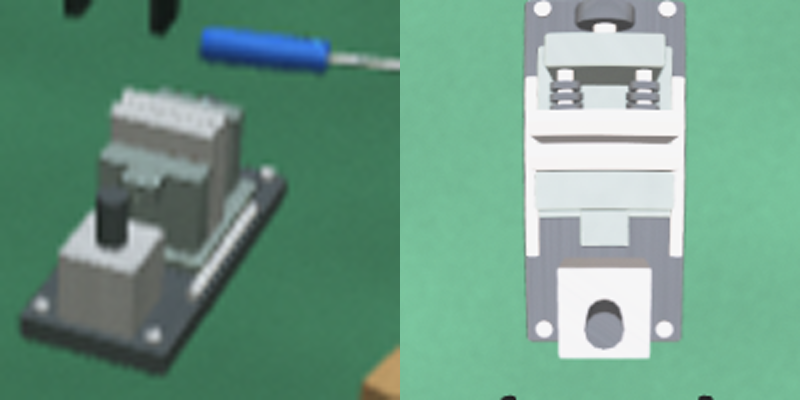

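The crop shows the pin seated with its shoulder on the block, its head's top at (204,331) in the right half. The gap's dark line is at (205,137) there.

```bash
python3 - <<'E'
from h import *
import pickle
c,w=pickle.load(open("c3.pkl","rb"))
o=lambda u,v,z:onz(w,(150+u/2-.25,20+v/2-.25),z)
pin=o(204,331,.106); print("pin",pin)
for v in(107,137,167): p=o(205,v,.11);print(v,p, p-pin+[.526,.1363,0], np.hypot(*(p-pin)[:2]))
p=o(135,137,.11);q=o(275,137,.11);print(np.degrees(np.arctan2(*(q-p)[1::-1])))
g=cv2.cvtColor(w["frame"],cv2.COLOR_RGB2GRAY);print(g[70:110,252],g[70:110,235])
E
```

```text
pin [0.52587534 0.13804969 0.106     ]
107 [0.49684902 0.24054951 0.11      ] [0.49697369 0.23879982 0.004     ] 0.10653046798243447
137 [0.5007529  0.22701576 0.11      ] [0.50087756 0.22526607 0.004     ] 0.09244511188890145
167 [0.50462319 0.2135935  0.11      ] [0.50474785 0.21184381 0.004     ] 0.07847624501940442
16.06844304382997
[225 225 225 225 237 246 246 246 246 246 245 245 245 245 245 245 244 203
 133 134 132 203 245 246 246 246 246 246 245 245 245 245 245 245 229 171
 227 228 228 229] [208 227 160 148 192 246 246 246 246 246 245 245 245 245 245 245 245 204
 132 133 134 194 244 246 246 246 246 246 245 245 245 245 245 245 233 165
 228 229 229 229]
```

step_arm:
  increments: [0.5,-0.3,-4.2,0,0,0,7,0.5,-0.3,-4.2,0,0,0,7,0.5,-0.3,-4.2,0,0,0,7,0.5,-0.3,-4.2,0,0,0,7,0.5,-0.3,-4.2,0,0,0,7,0.5,-0.3,-4.2,0,0,0,7,0.5,-0.3,-4.2,0,0,0,7,0.5,-0.3,-4.2,0,0,0,7,0.5,-0.2,-4.4,0,0,0,7,0.5,0,0,0,0,0,0,0.5,0,0,0,0,0,0]

```text
time: 11.2
tcp_pos: [0.4986, -0.2443, 0.2217]
tcp_rot: [0.097, 0.995, 0.0, -0.002]
force: [-0.3, 0.6, -0.3]
opening: 0.0439
gripper_force: 0.0
```

```bash
python3 - <<'E'
from rig import r
from h import *
w=r.camera("wrist"); w["fish"]=1; s=r.state(); print(s["tcp_pos"],s["tcp_rot"],2*np.degrees(np.arctan2(s["tcp_rot"][1],s["tcp_rot"][0]))-90)
p=proj(w,[.5003,-.2436,.127]);print(p)
b=cv2.resize(w["frame"][:,:,::-1],(640,480),interpolation=cv2.INTER_CUBIC);cv2.imwrite("pics/w4.png",b)
E
```

```text
[ 0.49927472 -0.24282059  0.22188549] [ 9.55777910e-02  9.95420094e-01  6.40435457e-04 -1.81980327e-03] 79.03082726927443
[253.55382105 194.90252621]
```

View pics/w4.png

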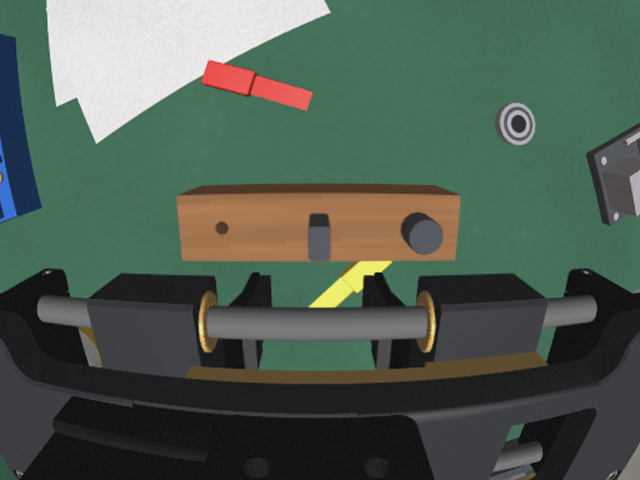

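The wrist picture shows the gauge grip at (319,243), centred between the fingers. The empty pin hole is at (222,228) and the knob at (423,233), outside the fingers' path. I'll descend.

step_arm:
  increments: [0.5,0,0,-3,0,0,0,0.5,0.1,0,-3,0,0,0,0.5,0,0,-3,0,0,0,0.5,0,0,-2,0,0,0,0.5,0,0,-1.5,0,0,0,0.5,0,0,-1.2,0,0,0,0.5,0,0,0,0,0,0,0.5,0,0,0,0,0,0]

```text
time: 12.05
tcp_pos: [0.5014, -0.2429, 0.0869]
tcp_rot: [0.095, 0.996, 0.0, -0.0]
force: [0.3, 0.0, -0.1]
opening: 0.0431
gripper_force: 0.0
```

step_arm:
  increments: [0.05,0,0,0,0,0,0,0.05,0,0,0,0,0,0,0.05,0,0,0,0,0,0,0.05,0,0,0,0,0,0,0.05,0,0,0,0,0,0,0.05,0,0,0,0,0,0]
  newtons: 30

```text
time: 12.65
tcp_pos: [0.5013, -0.2436, 0.0871]
tcp_rot: [0.095, 0.995, 0.0, 0.0]
force: [-0.2, 1.4, 1.5]
opening: 0.0158
gripper_force: 30.0
```

step_arm:
  increments: [0.05,0,0,2,0,0,0,0.05,0,0,4,0,0,0,0.05,0,0,4,0,0,0,0.05,0,0,4,0,0,0,0.05,0,0,2,0,0,0]

```text
time: 13.15
tcp_pos: [0.5022, -0.2444, 0.2503]
tcp_rot: [0.095, 0.995, -0.001, 0.002]
force: [0.3, -0.7, -2.2]
opening: 0.016
gripper_force: 30.0
```

step_arm:
  increments: [0.05,0,3.7,0,0,0,2.7,0.05,0,4.5,0,0,0,2.7,0.05,0,4.5,0,0,0,2.7,0.05,0,4.5,0,0,0,2.7,0.05,0,4.5,0,0,0,2.7,0.05,0,4.5,0,0,0,2.7,0.05,0,4.5,0,0,0,2.7,0.05,0,4.5,0,0,0,2.7,0.05,0,4.5,0,0,0,2.7,0.05,0,4,-2,0,0,2.7,0.05,0,3,-2,0,0,0,0.05,0,0,-1,0,0,0]

```text
time: 14.35
tcp_pos: [0.4989, 0.2286, 0.1946]
tcp_rot: [-0.144, 0.99, 0.001, -0.002]
force: [-0.2, 0.1, -0.9]
opening: 0.0158
gripper_force: 30.0
```

step_arm:
  increments: [0.05,0,0,0,0,0,0,0.05,0,0,0,0,0,0,0.05,0,0,0,0,0,0]

```text
time: 14.65
tcp_pos: [0.502, 0.222, 0.1977]
tcp_rot: [-0.139, 0.99, 0.0, 0.001]
force: [-0.4, -0.2, -1.9]
opening: 0.0156
gripper_force: 30.0
```

```bash
python3 - <<'E'
from rig import r
from h import *
import pickle
c=r.camera("scene");t=r.camera("top"); pickle.dump((c,t),open("c5.pkl","wb")); s=r.state(); print(s["tcp_pos"],s["force"],s["opening"],2*np.degrees(np.arctan2(s["tcp_rot"][1],s["tcp_rot"][0]))-90)
b=cv2.resize(c["frame"][105:190,245:330,::-1],(590,590),interpolation=cv2.INTER_CUBIC);cv2.imwrite("pics/c5.png",b)
E
```

```text
[0.50184176 0.22246392 0.19778694] [ 0.19055894 -0.51166117 -1.58877028] 0.015893868994313824 105.97303629331341
```

View pics/c5.png

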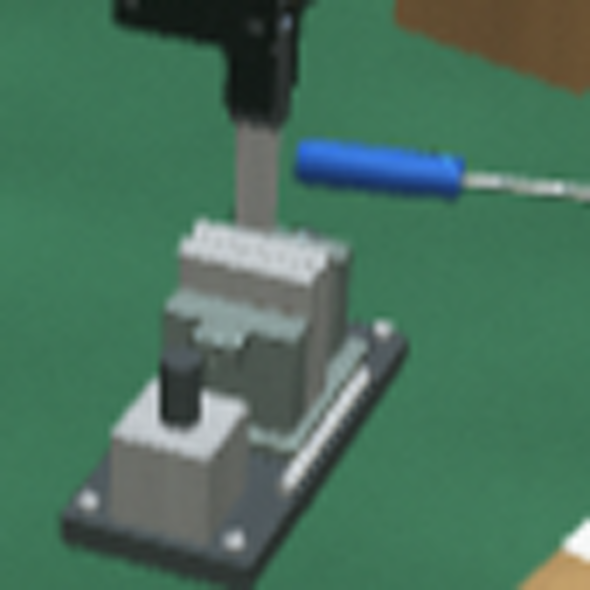

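The crop shows the blade upright over the caliper, its tip at (257,230). The gap lies just below it at about (257,250), square to the blade. The pin is home. I'll lower gently.

step_arm:
  increments: [0.05,0,0.1,-0.5,0,0,0,0.05,0,0,-0.5,0,0,0,0.05,0,0,-0.3,0,0,0,0.05,0,0,0,0,0,0]

```text
time: 15.15
tcp_pos: [0.5007, 0.2242, 0.1831]
tcp_rot: [-0.14, 0.99, -0.0, -0.001]
force: [-0.4, -0.5, -0.7]
opening: 0.0161
gripper_force: 30.0
```

step_arm:
  increments: [0.05,0,0,-0.3,0,0,0,0.05,0,0,-0.3,0,0,0,0.05,0,0,-0.3,0,0,0,0.05,0,0,0,0,0,0]

```text
time: 15.55
tcp_pos: [0.5008, 0.2244, 0.1743]
tcp_rot: [-0.14, 0.99, -0.0, -0.0]
force: [0.4, -0.2, -1.1]
opening: 0.015
gripper_force: 30.0
```

step_arm:
  increments: [0.05,0,0,-0.3,0,0,0,0.05,0,0,-0.3,0,0,0,0.05,0,0,-0.2,0,0,0,0.05,0,0,0,0,0,0]

```text
time: 15.95
tcp_pos: [0.5009, 0.2243, 0.1664]
tcp_rot: [-0.14, 0.99, -0.0, -0.0]
force: [-0.7, 1.4, -1.6]
opening: 0.016
gripper_force: 30.0
```

step_arm:
  increments: [0.05,0,0,-0.2,0,0,0,0.05,0,0,-0.2,0,0,0,0.05,0,0,0,0,0,0]

```text
time: 16.25
tcp_pos: [0.501, 0.2244, 0.1626]
tcp_rot: [-0.14, 0.99, -0.0, -0.0]
force: [0.5, 1.0, -1.0]
opening: 0.0156
gripper_force: 30.0
```

step_arm:
  increments: [0.05,0,0,-0.2,0,0,0,0.05,0,0,-0.2,0,0,0,0.05,0,0,0,0,0,0]

```text
time: 16.55
tcp_pos: [0.5011, 0.2244, 0.1586]
tcp_rot: [-0.14, 0.99, 0.0, -0.0]
force: [0.1, 1.2, -3.1]
opening: 0.016
gripper_force: 30.0
```

step_arm:
  increments: [0.05,0,0,-0.2,0,0,0,0.05,0,0,-0.2,0,0,0,0.05,0,0,0,0,0,0]

```text
time: 16.85
tcp_pos: [0.5015, 0.2246, 0.155]
tcp_rot: [-0.14, 0.99, 0.0, 0.0]
force: [0.1, 0.6, -0.6]
opening: 0.0157
gripper_force: 30.0
```

step_arm:
  increments: [0.05,0,0,-0.2,0,0,0,0.05,0,0,-0.2,0,0,0,0.05,0,0,0,0,0,0]

```text
time: 17.15
tcp_pos: [0.5017, 0.2247, 0.1512]
tcp_rot: [-0.14, 0.99, 0.0, 0.001]
force: [0.5, 0.7, 4.4]
opening: 0.0159
gripper_force: 30.0
```

step_arm:
  increments: [0.05,0,0,-0.2,0,0,0,0.05,0,0,0,0,0,0]

```text
time: 17.35
tcp_pos: [0.5018, 0.2247, 0.1494]
tcp_rot: [-0.14, 0.99, 0.0, 0.001]
force: [0.5, -0.3, 4.4]
opening: 0.0157
gripper_force: 30.0
```

step_arm:
  increments: [0.05,0,0,-0.2,0,0,0,0.05,0,0,0,0,0,0,0.05,0,0,0,0,0,0]

```text
time: 17.65
tcp_pos: [0.502, 0.2248, 0.1477]
tcp_rot: [-0.14, 0.99, 0.0, 0.001]
force: [-0.2, 0.4, 6.2]
opening: 0.0158
gripper_force: 30.0
```

step_arm:
  increments: [0.05,0,0,0,0,0,0,0.05,0,0,0,0,0,0]

```text
time: 17.85
tcp_pos: [0.502, 0.2248, 0.1477]
tcp_rot: [-0.14, 0.99, 0.0, 0.001]
force: [-0.4, 0.5, 6.9]
opening: 0.0158
gripper_force: 30.0
```

step_arm:
  increments: [0.05,0,0,0,0,0,0,0.05,0,0,0,0,0,0,0.05,0,0,0,0,0,0,0.05,0,0,0,0,0,0]

```text
time: 18.25
tcp_pos: [0.502, 0.2249, 0.1477]
tcp_rot: [-0.14, 0.99, 0.0, 0.001]
force: [0.9, 0.5, 5.8]
opening: 0.0162
gripper_force: 30.0
```

```bash
python3 - <<'E'
from rig import r
from h import *
c=r.camera("scene"); cv2.imwrite("pics/c6.png",cv2.resize(c["frame"][105:190,245:330,::-1],(500,500),interpolation=cv2.INTER_CUBIC)); print(r.state()["force"])
E
```

```text
[-0.95092383  0.76759038  6.522014  ]
```

View pics/c6.png

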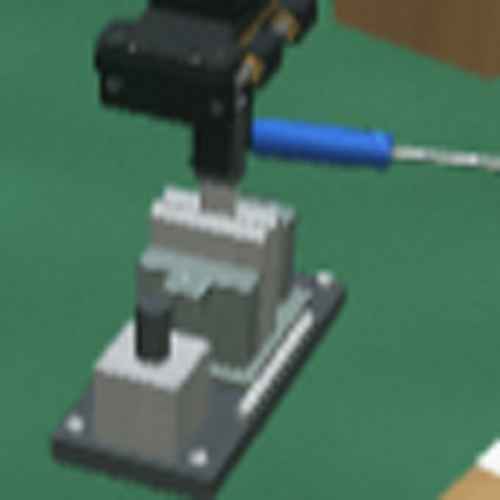

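The crop shows the blade between the plates at (215,205) and the pin home at (152,330). The push is a steady 6–7 N, so I'm handing in.

```bash
python3 -c "
from rig import r
print(r.job_done())"
```

```text
the job is handed in; nothing more can be done
None
```

The job is handed in with no verdict returned: the stop pin is seated in the end block and released, and the taper gauge is still gripped about 34 mm deep between the plates at a steady push of about 6–8 N.

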